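# Slide the battery box into its charging dock and start the charge

### The job

Push the tall battery box across the bench with the fingertips, low near its base so that it slides and does not tip, into the charging dock until it sits fully home and square against the charger's face; never lift it. Then press the button on top of the charger all the way down and let it come up again. Leave the box home and upright, and leave the other things on the bench where they are.

Things in the scene. Friction and masses are not known exactly. Their poses are not given: they have to be found in the camera images.
- battery_box: upright battery box, grey case, black lid, 64 (x) x 120 (y) x 105 (z) mm, 0.7 to 1 kg, loose on the bench. Origin: centre of its underside. +x face (two brass contacts) goes to the charger; -x face (blank label) is the one to push. Pushed above 45 mm it may tip; two spread fingertips, turned, steer it. A gripper pointing straight down would overhang and hit it high: lean back about 35 degrees
- dock: fixed charging dock: grey charger housing 62 (x) x 156 (y) x 55 (z) mm and two steel rails 20 mm high. Origin: on the bench under the middle of its flat stop face; +x points into the housing, the way in. Rails: 130 mm apart inside from the face to x = -38 mm, then flared to about 156 mm at x = -63 mm. No floor: the box slides on the bench. Home, the box's origin is at x = -32 mm, y = 0, its x axis along the dock's
- charge_button_top (a point): centre of the top of the charger's round push button (28 mm across, in a black surround), on top of the charger housing, at x = 32, y = 45 mm in the dock's frame; 77 mm above the bench; pressed straight down. It moves down with the button.
- charge_button (a joint): travel of that button in m: 0 up, 0.006 fully down; a spring brings it back up, and fully down takes about 5 N.
- alcohol_bottle: bystander, to be left alone: white pump bottle, 62 mm across, 134 mm tall. Origin: centre of its underside
- flux_bottle: bystander, to be left alone: brown dropper bottle, 33 mm across, 92 mm tall. Origin: centre of its underside
- spare_lens: bystander, to be left alone: black barrel lens standing upright, 34 mm across, 76 mm tall. Origin: centre of its underside
- green_tape: bystander, to be left alone: roll of tape lying flat, 78 mm across, 24 mm high. Origin: centre of its underside
- setting_block: bystander, to be left alone: steel setting block with three holes, 25 x 50 x 38 mm. Origin: centre of its underside
- screw_cup: bystander, to be left alone: small open metal cup, 45 mm across, 18 mm high. Origin: centre of its underside
- nylon_roller: bystander, to be left alone: white flanged roller standing upright, 21 mm across, 26 mm tall. Origin: centre of its underside

How it is judged:
On the way, in this order (a step that is already met when the one before it is completed fails the run):
1. the battery box stands home in the dock, upright and square against the charger's face (x of battery_box in the frame of dock above -0.037 m and y of battery_box in the frame of dock between -0.012 and 0.012 m and angle between the x axis of battery_box and the x axis of dock, either way round below 0.08 rad and angle between battery_box's own z axis and vertical below 0.05 rad and height (world z) of battery_box below 0.004 m and linear speed of battery_box below 0.02 m/s), for 0.2 s.
2. the charger's button is pressed down while the box is home (all of step 1 and value of joint charge_button above 0.0045 m), for 0.05 s.
At the end, for the whole second after the job is handed in: The box stands in the dock with its +x face within 5 mm of the charger's face, within 12 mm of the middle, square to 0.08 rad, upright to 0.05 rad, down on the bench and at rest; the button has been pressed (at least 4.5 of its 6 mm) after the box was home and is up again (all of step 1 and value of joint charge_button below 0.0015 m); the robot touches nothing.
It fails at once if the battery box is tipped by more than 0.17 rad (angle between battery_box's own z axis and vertical above 0.17 rad).
It fails at once if the battery box is lifted off the bench (its origin more than 8 mm up) (height (world z) of battery_box above 0.008 m).
It fails at once if another thing on the bench is moved by more than 15 mm (distance of any of alcohol_bottle, flux_bottle, spare_lens, green_tape, setting_block, screw_cup, nylon_roller from where it was at the start of the episode above 0.015 m).
It also fails if it takes over 59 s, if anything falls off the work surface, if the arm or the gripper's body presses on something with over 40 N, if the wrist force passes 120 N, or if a joint passes its speed limit or range.

### The arm

A 6-joint arm with a two-finger parallel gripper is mounted at the origin on a cart in front of the work surface, level with it; the furniture and walls round the work are solid. World frame = base frame: x ahead of the robot, y to its left, z up, the work surface at z = 0. Lengths are in m, angles in rad, forces in N, time in s.
With the tool pointing down it reaches from about 0.35 to 0.975 m from the base axis. Payload 4.9 kg.
Tool frame: the origin (TCP) lies at the very end of the fingers, on their centre line; the grasp point (between the pads) lies 19 mm behind it; z points along the fingers, y is the line along which they close (so a half turn about z gives the same grasp; the last joint's range is limited). The gripper opens to 85 mm and grips with 20 to 120 N. Pads are 22 mm wide; open, the fingers measure 114 mm over their backs; the gripper's body (76 mm by 85 mm) begins 54 mm behind the grasp point. The pads swing forward as they close: fully open they stand 13 mm farther back than shut.
Start: joints at [-1.24, 0.053, 1.613, -0, 1.476, -0.119], TCP at [0.272, -0.563, 0.231] pointing down, gripper open.
Joint ranges: [-3.01, 3.01], [-1.01, 2.22], [0.06, 2.58], [-1.02, 4.17], [0.09, 2.62], [-3.14, 3.14]. Speed limits (rad/s): [2.57, 2.57, 3.14, 3.14, 3.14, 3.14].

### API

Orientations are given as a rotation vector (axis times angle).
In Python, from station import ctrl gives the robot as it stands. The module is installed in compiled form; this text tells all that it offers.
- The arm moves only by the tool jog_arm, never from a script. Its argument "steps" is a list of rows, each an object with "delta_rot": the turn, a rotation vector about the tool's x, y, z in degrees, a list of three; "linear": the shift along the tool's x, y, z in m, a list of three; "grip": the finger opening in m, from 0 to 0.0854. In form: [{"delta_rot": [rx, ry, rz], "linear": [x, y, z], "grip": grip}, ...]. A call has 1 to 10 rows; each row shifts and turns the commanded pose from where the row before left it, along the tool's axes as they then stand; what a row does not reach is not made up. A row lasts 1/10 s, in which the tool goes at most 50 mm and 8.59 degrees, less where a joint would pass 70% of its speed; a pose out of reach is approached as far as the arm can. A call with a gripper value outside its range is refused whole. The fingers move at their own pace and stop on an object; "newtons" is the grip in N (left out, the last holds). Time passes only in rows, so rows that do not move let the fingers close. It gives the time, the measured TCP pose, the force, the opening and the grip force at its end, in the units of the state.
- ctrl.get_obs(): the state, without advancing time (a new reading comes with each control period).
- ctrl.get_image(name): name is "side" or "top" or "wrist"; returns (picture, depth): 400x640x3 uint8, red, green, blue; 400x640 float32, m along the optical axis (not along the pixel's ray), 0 where there is no reading.
- ctrl.camera_info(name): a dict with "camera_matrix" (3x3 intrinsics, pixels), "R" (3x3) and "t" (3): a world point X has camera coordinates R X + t; the wrist camera has in their place "T_tool_cam" (4x4, takes a point from camera to tool coordinates, whose origin is the TCP and whose axes are the flange's). Camera axes: x right, y down, z forward; pixel columns grow to the right and rows downward; lengths in m; the calibration is good to about 2 mm. The wrist camera is an equidistant fisheye: a pixel r from the principal point sees the ray r / f radians off the axis. A picture is of the moment at which its call begins: read the wrist's pose just before it. camera_info takes no time and is no camera call.
- ctrl.finish_job(): hands the job in; it is judged then, once.
The state is a dict: "t": time; "q": joint angles; "dq": joint speeds; "effort": joint torques, N m; "tool_pos": TCP position; "tool_rot": TCP orientation; "contact_force": force on the tool from outside, world axes, zero at the start; "wrist_torque": the same for the moment, N m; "opening": finger opening in m; "grip_force": force on a finger pad.
Only numpy, scipy, OpenCV 4.12 (cv2) and the standard library are available. Lean on these libraries where they do the work, as an engineer would, in place of code of your own. Each camera call takes 0.05 s, during which the arm holds its last target. There are 200 camera calls.

## Working session

There is one attempt and no reset: what is moved stays moved. The work goes in short steps, Python scripts to look and compute and a tool call to move; the robot and the scene stay as the last step left them, time stands still between calls to the robot, and variables do not carry over. Pictures are saved under pics/ and viewed, at most 10 in all, crops included, and the job is handed in when it is done.

Besides the shell and the picture viewer there is one more tool, called as name(argument=value, ...) on one line, values as JSON. jog_arm: Moves the arm, as the interface text tells. Its arguments: {"type":"object","properties":{"steps":{"type":"array"},"newtons":{"type":"number"}},"required":["steps"]}

```bash
mkdir -p pics; python3 - <<'E'
from station import ctrl
import cv2,numpy as np
o=ctrl.get_obs();print({k:np.round(v,3).tolist() for k,v in o.items()})
for n in("top","side"):
    im,d=ctrl.get_image(n);cv2.imwrite(f"pics/{n}0.png",im[:,:,::-1]);np.save(f"pics/{n}0.npy",d)
    c=ctrl.camera_info(n);print(n,{k:np.round(v,4).tolist() for k,v in c.items()})
E
```

```text
{'t': 0.0, 'q': [-1.24, 0.053, 1.614, -0.0, 1.476, -0.119], 'dq': [-0.0, 0.0, 0.0, -0.0, -0.001, 0.0], 'effort': [-0.0, -39.368, -37.018, -0.0, 0.007, 0.0], 'tool_pos': [0.272, -0.562, 0.23], 'tool_rot': [-3.06, -0.7, 0.0], 'contact_force': [0.239, -0.946, -0.354], 'wrist_torque': [0.005, 0.002, 0.015], 'grip_force': 0.0, 'opening': 0.085}
top {'camera_matrix': [[363.6815, 0.0, 315.6826], [0.0, 363.6815, 199.7572], [0.0, 0.0, 1.0]], 'R': [[0.016, -0.9997, -0.0203], [-0.9921, -0.0133, -0.1249], [0.1246, 0.0222, -0.992]], 't': [0.0588, 0.5837, 0.8682]}
side {'camera_matrix': [[371.7392, 0.0, 321.3642], [0.0, 371.7392, 196.9524], [0.0, 0.0, 1.0]], 'R': [[0.991, -0.1337, -0.0114], [-0.083, -0.5437, -0.8352], [0.1054, 0.8286, -0.5499]], 't': [-0.5808, 0.1372, 0.8079]}
```

View pics/top0.png

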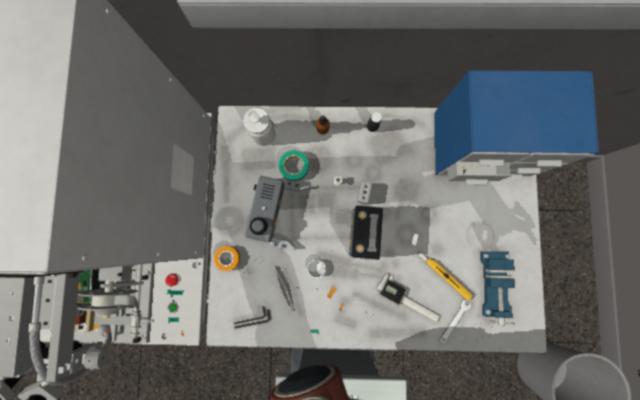

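View pics/side0.png

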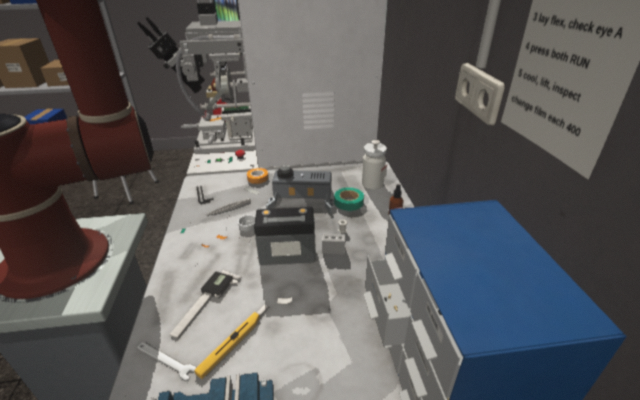

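```bash
cat > h.py <<'E'
import numpy as np,cv2
from station import ctrl
def cloud(n,d):
    c=ctrl.camera_info(n);K=np.array(c["camera_matrix"]);R=np.array(c["R"]);t=np.array(c["t"])
    v,u=np.mgrid[:400,:640]
    P=np.stack([(u-K[0,2])/K[0,0]*d,(v-K[1,2])/K[1,1]*d,d],-1)
    X=(P-t)@R
    X[d==0]=np.nan
    return X
def rect(p):
    (c,s,a)=cv2.minAreaRect((p[:,:2]*1000).astype(np.float32)); return np.round(c,1),np.round(s,1),round(a,2)
def part(X,box,z):  # pixel box u0,v0,u1,v1
    u0,v0,u1,v1=box;p=X[v0:v1,u0:u1].reshape(-1,3);return p[(p[:,2]>z[0])&(p[:,2]<z[1])]
E
python3 - <<'E'
from h import *
X=cloud("top",np.load("pics/top0.npy"))
for n,b,z in [("box",(340,195,395,270),(.09,.12)),("dock",(235,165,300,250),(.045,.068)),("button",(235,205,290,250),(.071,.09)),("rails",(240,170,310,255),(.012,.03)),
 ("cup",(300,250,335,285),(.008,.05)),("block",(350,175,380,206),(.025,.06)),("roller",(325,170,352,192),(.012,.04)),("tape",(270,145,315,182),(.012,.04)),("flux",(310,110,335,140),(.02,.12)),("lens",(362,108,385,135),(.02,.12)),("alc",(235,100,280,150),(.02,.2)),("wb",(400,280,420,300),(-.05,.05))]:
    p=part(X,b,z);print(n,len(p),p.mean(0).round(3) if len(p) else'',rect(p) if len(p)>4 else'', np.round(np.median(p[:,2]),4))
im=cv2.imread("pics/top0.png")[140:300,220:420];cv2.imwrite("pics/crop.png",cv2.resize(im,None,fx=3.7,fy=3.7,interpolation=cv2.INTER_CUBIC))
E
```

```text
box 1497 [ 0.502 -0.051  0.105] (array([502.9, -52.1]), array([ 64.4, 120.7]), 85.73) 0.1051
dock 1479 [0.562 0.192 0.056] (array([559.7, 194.2]), array([ 63.7, 156. ]), 78.78) 0.055
button 106 [0.516 0.204 0.077] (array([515.8, 203.7]), array([28.1, 25.9]), 3.06) 0.0769
rails 394 [0.598 0.138 0.022] (array([572.4, 166. ]), array([136.7, 203.1]), 79.15) 0.0224
cup 65 [0.412 0.064 0.017] (array([413.3,  63. ]), array([41.6, 42.3]), 0.82) 0.0176
block 193 [ 0.604 -0.053  0.037] (array([604.9, -53.8]), array([25. , 50.2]), 77.87) 0.0372
roller 43 [0.638 0.013 0.025] (array([636.9,  13. ]), array([18.6, 18. ]), 0.84) 0.0257
tape 515 [0.675 0.127 0.024] (array([675. , 127.4]), array([76.1, 77.1]), 13.23) 0.0239
flux 180 [0.772 0.053 0.056] (array([774.8,  52.9]), array([33.5, 27.9]), 88.04) 0.0536
lens 195 [ 0.78  -0.075  0.058] (array([783.4, -76.8]), array([27.5, 29.4]), 12.42) 0.0606
alc 832 [0.752 0.204 0.098] (array([759.6, 208.7]), array([60.5, 61.4]), 75.42) 0.1141
wb 398 [ 0.365 -0.17   0.003] (array([ 364.6, -169. ]), array([51.1, 47.2]), 89.7) 0.0018
```

View pics/crop.png

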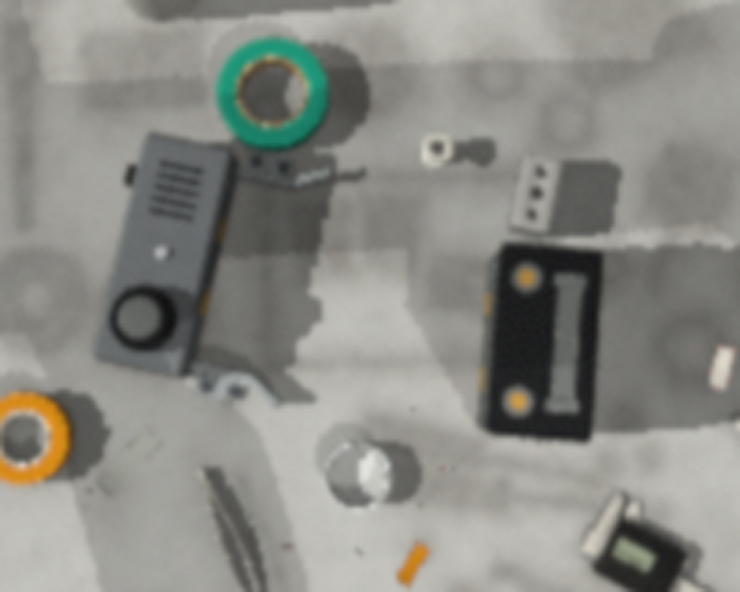

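```bash
cat >> h.py <<'E'
from scipy.spatial.transform import Rotation as Ro
def pose():
    o=ctrl.get_obs();return np.array(o["tool_pos"]),Ro.from_rotvec(o["tool_rot"]),o
def target(head,tilt):  # heading deg of push dir, lean deg
    h=np.radians(head);f=np.array([np.cos(h),np.sin(h),0]);t=np.radians(tilt);z=np.sin(t)*f-np.cos(t)*np.array([0,0,1])
    y=np.array([f[1],-f[0],0]);return Ro.from_matrix(np.stack([np.cross(y,z),y,z],1))
def rel(p1,R1):
    p,R,o=pose();print("pos",p.round(4),"q",np.round(o["q"],2),"t",o["t"],"F",np.round(o["contact_force"],1))
    print("rot deg (tool)",np.degrees((R.inv()*R1).as_rotvec()).round(2))
    print("lin in cur axes",R.inv().apply(p1-p).round(4),"in target axes",R1.inv().apply(p1-p).round(4))
E
python3 - <<'E'
from h import *
X=cloud("top",np.load("pics/top0.npy"))
print("white",np.nanmax(X[230:250,405:425,2]), "mean",X[240,415])
m=(X[...,0]>.2)&(X[...,0]<.6)&(X[...,1]<-.1)&(X[...,1]>-.6);print("zmax path",np.nanmax(X[m][:,2]))
rel(np.array([.497,-.125,.23]),target(85.7,0)); rel(np.array([.497,-.125,.012]),target(85.7,35))
E
```

```text
white 0.010117146896549443 mean [ 0.48765889 -0.18563906  0.0018736 ]
zmax path 0.25482558021487484
pos [ 0.2716 -0.5623  0.2302] q [-1.24  0.05  1.61 -0.    1.48 -0.12] t 0.1 F [-1.4 -0.   0.2]
rot deg (tool) [ -0.09  -0.07 -59.93]
lin in cur axes [ 0.3931 -0.2958  0.0008] in target axes [4.53e-01 1.92e-01 2.00e-04]
pos [ 0.2716 -0.5623  0.2302] q [-1.24  0.05  1.61 -0.    1.48 -0.12] t 0.1 F [-1.4 -0.   0.2]
rot deg (tool) [ 18.19  31.65 -58.  ]
lin in cur axes [ 0.3931 -0.2954  0.2188] in target axes [0.2459 0.192  0.4385]
```

```bash
python3 - <<'E'
from h import *
X=cloud("top",np.load("pics/top0.npy"))
m=(X[...,0]>.1)&(X[...,0]<.7)&(X[...,1]<-.1)&(X[...,1]>-.65)&(X[...,2]>.07)
for lo in range(-65,-10,5):
    k=m&(X[...,1]>lo/100)&(X[...,1]<lo/100+.05)
    if k.sum(): print(lo,X[k].min(0).round(3),X[k].max(0).round(3),k.sum())
E
```

```text
-55 [ 0.252 -0.516  0.243] [ 0.262 -0.508  0.255] 15
-50 [ 0.655 -0.485  0.076] [ 0.699 -0.45   0.239] 604
-45 [ 0.644 -0.45   0.07 ] [ 0.7  -0.4   0.24] 1046
-40 [ 0.627 -0.4    0.073] [ 0.7  -0.35  0.24] 1146
-35 [ 0.615 -0.35   0.08 ] [ 0.7   -0.3    0.241] 1230
-30 [ 0.616 -0.3    0.081] [ 0.7  -0.25  0.24] 1189
-25 [ 0.627 -0.25   0.07 ] [ 0.7   -0.2    0.663] 918
-20 [ 0.649 -0.2    0.652] [ 0.653 -0.15   0.687] 1618
-15 [ 0.648 -0.15   0.651] [ 0.653 -0.1    0.686] 1889
```

jog_arm(steps=[{"delta_rot": [0, 0, -6], "linear": [0.0, 0, -0.01], "grip": 0.085}, {"delta_rot": [0, 0, -6], "linear": [0, 0, -0.01], "grip": 0.085}, {"delta_rot": [0, 0, -6], "linear": [0, 0, 0], "grip": 0.085}, {"delta_rot": [0, 0, -6], "linear": [0, 0, 0], "grip": 0.085}, {"delta_rot": [0, 0, -6], "linear": [0, 0, 0], "grip": 0.085}, {"delta_rot": [0, 0, -6], "linear": [0, 0, 0], "grip": 0.085}, {"delta_rot": [0, 0, -6], "linear": [0, 0, 0], "grip": 0.085}, {"delta_rot": [0, 0, -6], "linear": [0, 0, 0], "grip": 0.085}, {"delta_rot": [0, 0, -6], "linear": [0, 0, 0], "grip": 0.085}, {"delta_rot": [0, 0, -6], "linear": [0, 0, 0], "grip": 0.085}])

```text
t: 1.1
tool_pos: [0.2716, -0.5625, 0.2505]
tool_rot: [-2.296, -2.142, -0.001]
contact_force: [-0.4, 0.3, -0.1]
opening: 0.0851
grip_force: 0.0
```

jog_arm(steps=[{"delta_rot": [0, 0, 0], "linear": [0.045, 0.019, 0], "grip": 0.085}, {"delta_rot": [0, 0, 0], "linear": [0.045, 0.019, 0], "grip": 0.085}, {"delta_rot": [0, 0, 0], "linear": [0.045, 0.019, 0], "grip": 0.085}, {"delta_rot": [0, 0, 0], "linear": [0.045, 0.019, 0], "grip": 0.085}, {"delta_rot": [0, 0, 0], "linear": [0.045, 0.019, 0], "grip": 0.085}, {"delta_rot": [0, 0, 0], "linear": [0.045, 0.019, 0], "grip": 0.085}, {"delta_rot": [0, 0, 0], "linear": [0.045, 0.019, 0], "grip": 0.085}, {"delta_rot": [0, 0, 0], "linear": [0.03, 0.019, 0], "grip": 0.085}, {"delta_rot": [0, 0, 0], "linear": [0.02, 0.019, 0], "grip": 0.085}, {"delta_rot": [0, 0, 0], "linear": [0, 0.019, 0], "grip": 0.085}])

```text
t: 2.1
tool_pos: [0.4889, -0.2101, 0.251]
tool_rot: [-2.298, -2.141, -0.001]
contact_force: [0.4, -0.4, -0.5]
opening: 0.0848
grip_force: 0.0
```

jog_arm(steps=[{"delta_rot": [0, 5, 0], "linear": [0, 0, 0], "grip": 0.085}, {"delta_rot": [0, 5, 0], "linear": [0, 0, 0], "grip": 0.085}, {"delta_rot": [0, 5, 0], "linear": [0, 0, 0], "grip": 0.085}, {"delta_rot": [0, 5, 0], "linear": [0, 0, 0], "grip": 0.085}, {"delta_rot": [0, 5, 0], "linear": [0, 0, 0], "grip": 0.085}, {"delta_rot": [0, 5, 0], "linear": [0, 0, 0], "grip": 0.085}, {"delta_rot": [0, 5, 0], "linear": [0, 0, 0], "grip": 0.085}, {"delta_rot": [0, 0, 0], "linear": [0, 0, 0], "grip": 0.085}])

```text
t: 2.9
tool_pos: [0.4873, -0.2137, 0.2489]
tool_rot: [-1.949, -1.804, -0.614]
contact_force: [0.5, -0.5, -0.2]
opening: 0.0851
grip_force: 0.0
```

```bash
python3 - <<'E'
from h import *
rel(np.array([.497,-.125,.012]),target(85.7,35))
E
```

```text
pos [ 0.4873 -0.2137  0.2489] q [-0.79  0.03  1.69  0.46  1.82 -0.69] t 2.9 F [ 0.5 -0.5 -0.2]
rot deg (tool) [-0.14 -0.14 -0.17]
lin in cur axes [-0.0635  0.0038  0.245 ] in target axes [-0.0629  0.0031  0.2452]
```

jog_arm(steps=[{"delta_rot": [0, 0, 0], "linear": [-0.009, 0.0005, 0.035], "grip": 0.085}, {"delta_rot": [0, 0, 0], "linear": [-0.009, 0.0005, 0.035], "grip": 0.085}, {"delta_rot": [0, 0, 0], "linear": [-0.009, 0.0005, 0.035], "grip": 0.085}, {"delta_rot": [0, 0, 0], "linear": [-0.009, 0.0005, 0.035], "grip": 0.085}, {"delta_rot": [0, 0, 0], "linear": [-0.009, 0.0005, 0.035], "grip": 0.085}, {"delta_rot": [0, 0, 0], "linear": [-0.009, 0.0005, 0.03], "grip": 0.085}, {"delta_rot": [0, 0, 0], "linear": [-0.006, 0, 0.022], "grip": 0.085}, {"delta_rot": [0, 0, 0], "linear": [-0.003, 0, 0.018], "grip": 0.085}, {"delta_rot": [0, 0, 0], "linear": [0, 0, 0], "grip": 0.085}])

```text
t: 3.8
tool_pos: [0.4957, -0.122, 0.0123]
tool_rot: [-1.945, -1.808, -0.61]
contact_force: [-0.7, -0.2, 0.1]
opening: 0.085
grip_force: 0.0
```

```bash
python3 - <<'E'
from h import *
rel(np.array([.4995,-.09,.012]),target(85.7,35))
im,d=ctrl.get_image("side");cv2.imwrite("pics/side1.png",cv2.resize(im[150:330,180:420,::-1],None,fx=3,fy=3))
E
```

```text
pos [ 0.4957 -0.122   0.0123] q [-0.66  0.23  1.92  0.5   1.39 -0.78] t 3.8 F [-0.7 -0.2  0.1]
rot deg (tool) [-0.33 -0.08  0.02]
lin in cur axes [0.0262 0.0015 0.0187] in target axes [0.0262 0.0014 0.0187]
```

View pics/side1.png

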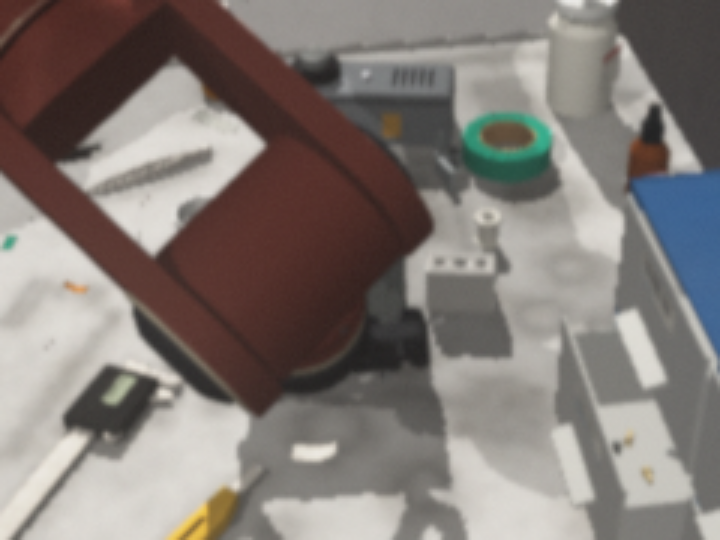

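jog_arm(steps=[{"delta_rot": [0, 0, 0], "linear": [0.0074, 0.0005, 0.0052], "grip": 0.085}, {"delta_rot": [0, 0, 0], "linear": [0.0074, 0.0005, 0.0052], "grip": 0.085}, {"delta_rot": [0, 0, 0], "linear": [0.0074, 0, 0.0052], "grip": 0.085}, {"delta_rot": [0, 0, 0], "linear": [0.0049, 0, 0.0034], "grip": 0.085}, {"delta_rot": [0, 0, 0], "linear": [0.0041, 0, 0.0029], "grip": 0.085}, {"delta_rot": [0, 0, 0], "linear": [0.0041, 0, 0.0029], "grip": 0.085}, {"delta_rot": [0, 0, 0], "linear": [0.0041, 0, 0.0029], "grip": 0.085}, {"delta_rot": [0, 0, 0], "linear": [0.0041, 0, 0.0029], "grip": 0.085}, {"delta_rot": [0, 0, 0], "linear": [0.0041, 0, 0.0029], "grip": 0.085}, {"delta_rot": [0, 0, 0], "linear": [0.0041, 0, 0.0029], "grip": 0.085}])

```text
t: 4.85
tool_pos: [0.5042, -0.0629, 0.0147]
tool_rot: [-1.952, -1.813, -0.613]
contact_force: [-0.4, -5.9, 0.4]
opening: 0.0849
grip_force: 3.0
```

```bash
cat >> h.py <<'E'
HD=78.8;O=np.array([.5537,.1638])
def look(name):
    im,d=ctrl.get_image("top");cv2.imwrite(f"pics/{name}.png",cv2.resize(im[120:300,220:440,::-1],None,fx=3,fy=3))
    X=cloud("top",d);p,R,o=pose()
    k=(X[...,2]>.098)&(X[...,2]<.111)&(X[...,0]>.38)&(X[...,0]<.66)&(X[...,1]>p[1]-.02)&(X[...,1]<.19)&(im.max(2)<70)
    k=cv2.morphologyEx(k.astype(np.uint8),cv2.MORPH_OPEN,np.ones((3,3),np.uint8))
    n,l,s,_=cv2.connectedComponentsWithStats(k);i=1+np.argmax(s[1:,4])
    q=X[cv2.dilate((l==i).astype(np.uint8),np.ones((3,3)))>0];q=q[(q[:,2]>.098)&(q[:,2]<.111)]
    c,sz,a=rect(q);a=a if a>45 else a+90 if sz[0]<sz[1] else a+90
    h=np.radians(HD);x=np.array([np.cos(h),np.sin(h)]);y=np.array([-x[1],x[0]]);r=c/1000-O;t=p[:2]-O
    print("box",c,sz,"dock frame x,y,ang",round(r@x,4),round(r@y,4),round(a-HD,2))
    zz=R.as_matrix();print("tool dock",(t@x).round(4),(t@y).round(4),"z",p[2].round(4),"head",np.degrees(np.arctan2(-zz[0,1]*-1 if 0 else zz[0,0]*0-zz[0,1]*0+zz[1,2],zz[0,2])).round(2)-HD,"F",np.round(o["contact_force"],1),"t",o["t"],"q",np.round(o["q"],2))
E
python3 - <<'E'
from h import *
look("top1")
E
```

```text
box [514.4 -31. ] [ 64.1 103.3] dock frame x,y,ang -0.1987 0.0007 7.07
tool dock -0.2312 0.0048 z 0.0147 head 6.790000000000006 F [ 1.4 -4.7  0.5] t 4.9 q [-0.56  0.18  1.97  0.55  1.34 -0.71]
```

View pics/top1.png

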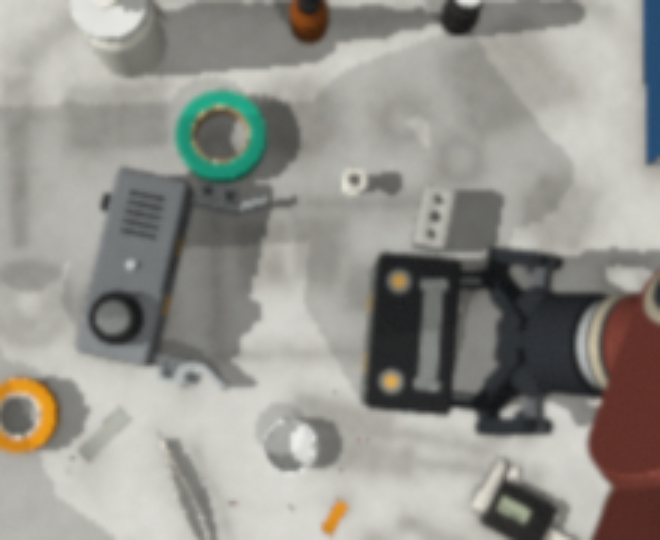

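```bash
python3 - <<'E'
s=open('h.py').read()
a=s.index("    k=(X[...,2]>.098)");b=s.index("    c,sz,a=rect(q)")
s=s[:a]+"""    f=R.as_matrix()[:2,2];f=f/np.hypot(*f);g=(X[...,:2]-p[:2])@f;w=(X[...,:2]-p[:2])@np.array([-f[1],f[0]])
    q=X[(X[...,2]>.098)&(X[...,2]<.111)&(g>-.01)&(g<.09)&(abs(w)<.1)]
"""+s[b:]
open('h.py','w').write(s)
E
python3 - <<'E'
from h import *
look("top2")
E
```

```text
box [505.7 -29.3] [ 63.9 119.7] dock frame x,y,ang -0.1987 0.0096 7.01
tool dock -0.2313 0.0048 z 0.0147 head 6.790000000000006 F [ 1.4 -4.4  0.1] t 4.95 q [-0.56  0.18  1.97  0.55  1.34 -0.71]
```

jog_arm(steps=[{"delta_rot": [-0.4, 0, 0.57], "linear": [0.0049, 0.0007, 0.0036], "grip": 0.085}, {"delta_rot": [-0.4, 0, 0.57], "linear": [0.0049, 0.0007, 0.0036], "grip": 0.085}, {"delta_rot": [-0.4, 0, 0.57], "linear": [0.0049, 0.0007, 0.0036], "grip": 0.085}, {"delta_rot": [-0.4, 0, 0.57], "linear": [0.0049, 0.0007, 0.0036], "grip": 0.085}, {"delta_rot": [-0.4, 0, 0.57], "linear": [0.0049, 0.0007, 0.0036], "grip": 0.085}, {"delta_rot": [-0.4, 0, 0.57], "linear": [0.0049, 0.0007, 0.0036], "grip": 0.085}, {"delta_rot": [-0.4, 0, 0.57], "linear": [0.0049, 0.0007, 0.0036], "grip": 0.085}, {"delta_rot": [-0.4, 0, 0.57], "linear": [0.0049, 0.0007, 0.0036], "grip": 0.085}, {"delta_rot": [-0.4, 0, 0.57], "linear": [0.0049, 0.0007, 0.0036], "grip": 0.085}, {"delta_rot": [-0.4, 0, 0.57], "linear": [0.0049, 0.0007, 0.0036], "grip": 0.085}])

```text
t: 5.95
tool_pos: [0.5192, -0.0038, 0.0144]
tool_rot: [-2.073, -1.703, -0.653]
contact_force: [-4.8, -10.6, 7.5]
opening: 0.0851
grip_force: 5.6
```

```bash
python3 - <<'E'
from h import *
look("top3")
E
```

```text
box [524.6  28.2] [ 64.1 120. ] dock frame x,y,ang -0.1387 0.0022 -0.05
tool dock -0.1702 0.0013 z 0.0143 head -0.28999999999999204 F [ 0.  -5.9  5.9] t 6.0 q [-0.46  0.12  2.03  0.63  1.23 -0.56]
```

jog_arm(steps=[{"delta_rot": [0, 0, 0], "linear": [0.0057, 0.0002, 0.0042], "grip": 0.085}, {"delta_rot": [0, 0, 0], "linear": [0.0057, 0.0002, 0.0042], "grip": 0.085}, {"delta_rot": [0, 0, 0], "linear": [0.0057, 0.0002, 0.0042], "grip": 0.085}, {"delta_rot": [0, 0, 0], "linear": [0.0057, 0.0002, 0.0042], "grip": 0.085}, {"delta_rot": [0, 0, 0], "linear": [0.0057, 0.0002, 0.0042], "grip": 0.085}, {"delta_rot": [0, 0, 0], "linear": [0.0057, 0.0002, 0.0042], "grip": 0.085}, {"delta_rot": [0, 0, 0], "linear": [0.0057, 0.0002, 0.0042], "grip": 0.085}, {"delta_rot": [0, 0, 0], "linear": [0.0057, 0.0002, 0.0042], "grip": 0.085}, {"delta_rot": [0, 0, 0], "linear": [0.0057, 0.0002, 0.0042], "grip": 0.085}, {"delta_rot": [0, 0, 0], "linear": [0.0057, 0.0002, 0.0042], "grip": 0.085}])

```text
t: 7.0
tool_pos: [0.5363, 0.065, 0.0133]
tool_rot: [-2.074, -1.704, -0.657]
contact_force: [-2.7, -11.6, 8.8]
opening: 0.0852
grip_force: 5.5
```

```bash
python3 - <<'E'
from h import *
look("top4")
E
```

```text
box [541.7  97.1] [ 64. 120.] dock frame x,y,ang -0.0678 -0.0012 -0.12
tool dock -0.0992 -0.0018 z 0.0132 head -0.480000000000004 F [ 2.2 -5.   4.1] t 7.05 q [-0.32  0.12  2.04  0.67  1.16 -0.46]
```

jog_arm(steps=[{"delta_rot": [0, 0, 0], "linear": [0.0049, 0, 0.0035], "grip": 0.085}, {"delta_rot": [0, 0, 0], "linear": [0.0049, 0, 0.0035], "grip": 0.085}, {"delta_rot": [0, 0, 0], "linear": [0.0049, 0, 0.0035], "grip": 0.085}, {"delta_rot": [0, 0, 0], "linear": [0.0049, 0, 0.0035], "grip": 0.085}, {"delta_rot": [0, 0, 0], "linear": [0.0041, 0, 0.0029], "grip": 0.085}, {"delta_rot": [0, 0, 0], "linear": [0.0025, 0, 0.0017], "grip": 0.085}, {"delta_rot": [0, 0, 0], "linear": [0.0016, 0, 0.0011], "grip": 0.085}, {"delta_rot": [0, 0, 0], "linear": [0.0008, 0, 0.0006], "grip": 0.085}, {"delta_rot": [0, 0, 0], "linear": [0.0, 0, 0.0], "grip": 0.085}])

```text
t: 7.95
tool_pos: [0.5429, 0.0996, 0.013]
tool_rot: [-2.073, -1.703, -0.657]
contact_force: [-1.9, -9.0, 8.0]
opening: 0.0849
grip_force: 5.0
```

```bash
python3 - <<'E'
from h import *
look("top5")
E
```

```text
box [548.7 131.8] [ 64.5 120.1] dock frame x,y,ang -0.0324 -0.0013 -0.02
tool dock -0.0651 -0.0019 z 0.0129 head -0.4899999999999949 F [-1.5 -9.3  8.4] t 8.0 q [-0.26  0.13  2.03  0.69  1.12 -0.41]
```

jog_arm(steps=[{"delta_rot": [0, 0, 0], "linear": [0.0008, 0, 0.0006], "grip": 0.085}, {"delta_rot": [0, 0, 0], "linear": [0.0008, 0, 0.0006], "grip": 0.085}, {"delta_rot": [0, 0, 0], "linear": [0.0008, 0, 0.0006], "grip": 0.085}, {"delta_rot": [0, 0, 0], "linear": [0.0008, 0, 0.0006], "grip": 0.085}, {"delta_rot": [0, 0, 0], "linear": [0.0, 0, 0.0], "grip": 0.085}, {"delta_rot": [0, 0, 0], "linear": [0.0, 0, 0.0], "grip": 0.085}])

```text
t: 8.6
tool_pos: [0.5433, 0.1007, 0.0128]
tool_rot: [-2.076, -1.707, -0.652]
contact_force: [-11.6, -26.8, 16.2]
opening: 0.085
grip_force: 14.0
```

```bash
python3 - <<'E'
from h import *
look("top6")
E
```

```text
box [548.9 132.3] [ 64.1 120.2] dock frame x,y,ang -0.0318 -0.0014 -0.13
tool dock -0.0639 -0.0021 z 0.0128 head -0.45000000000000284 F [-12.1 -25.3  17.1] t 8.65 q [-0.25  0.13  2.03  0.68  1.12 -0.41]
```

jog_arm(steps=[{"delta_rot": [0, 0, 0], "linear": [-0.0041, 0, -0.0029], "grip": 0.085}, {"delta_rot": [0, 0, 0], "linear": [-0.0082, 0, -0.0057], "grip": 0.085}, {"delta_rot": [0, 0, 0], "linear": [-0.0164, 0, -0.0115], "grip": 0.085}, {"delta_rot": [0, 0, 0], "linear": [-0.0205, 0, -0.0143], "grip": 0.085}, {"delta_rot": [0, 0, 0], "linear": [0, 0, -0.03], "grip": 0.085}, {"delta_rot": [0, 0, 0], "linear": [0, 0, -0.045], "grip": 0.05}, {"delta_rot": [0, 0, 0], "linear": [0, 0, -0.045], "grip": 0.02}, {"delta_rot": [0, 0, 0], "linear": [0, 0, -0.045], "grip": 0}, {"delta_rot": [0, 0, 0], "linear": [0, 0, -0.045], "grip": 0}, {"delta_rot": [0, 0, 0], "linear": [0, 0, 0], "grip": 0}])

```text
t: 9.65
tool_pos: [0.5088, -0.0754, 0.1886]
tool_rot: [-2.076, -1.706, -0.66]
contact_force: [1.4, -0.2, 0.4]
opening: 0.0116
grip_force: 0.0
```

jog_arm(steps=[{"delta_rot": [0, -5, 0], "linear": [0, 0, 0], "grip": 0}, {"delta_rot": [0, -5, 0], "linear": [0, 0, 0], "grip": 0}, {"delta_rot": [0, -5, 0], "linear": [0, 0, 0], "grip": 0}, {"delta_rot": [0, -5, 0], "linear": [0, 0, 0], "grip": 0}, {"delta_rot": [0, -5, 0], "linear": [0, 0, 0], "grip": 0}, {"delta_rot": [0, -5, 0], "linear": [0, 0, 0], "grip": 0}, {"delta_rot": [0, -5, 0], "linear": [0, 0, 0], "grip": 0}, {"delta_rot": [0, 0, 0], "linear": [0, 0, 0], "grip": 0}])

```text
t: 10.45
tool_pos: [0.5057, -0.0694, 0.1814]
tool_rot: [-2.422, -1.998, 0.001]
contact_force: [-0.1, 0.8, 0.2]
opening: 0.0002
grip_force: 0.0
```

```bash
python3 - <<'E'
from h import *
rel(np.array([.516,.204,.17]),target(78.8,0))
im,d=ctrl.get_image("top");X=cloud("top",d)
q=X[(X[...,2]>.098)&(X[...,2]<.111)&(X[...,0]>.46)&(X[...,0]<.63)&(X[...,1]>.06)&(X[...,1]<.19)]
print(rect(q)); b=X[(X[...,2]>.071)&(X[...,2]<.085)&(X[...,0]>.49)&(X[...,0]<.54)&(X[...,1]>.18)&(X[...,1]<.23)];print(rect(b),ctrl.get_obs()["opening"])
E
```

```text
pos [ 0.5057 -0.0694  0.1814] q [-0.28 -0.19  1.93  0.    1.41 -0.09] t 10.45 F [-0.1  0.8  0.2]
rot deg (tool) [-0.14 -0.04  0.24]
lin in cur axes [ 0.2703 -0.0418  0.0118] in target axes [ 0.2702 -0.043   0.0114]
(array([548.8, 132.2]), array([ 64. , 120.2]), 78.72)
(array([516. , 203.8]), array([25.8, 26.4]), 63.31) 0.00047519708032605967
```

jog_arm(steps=[{"delta_rot": [0, 0, 0], "linear": [0.04, -0.006, 0], "grip": 0}, {"delta_rot": [0, 0, 0], "linear": [0.04, -0.006, 0], "grip": 0}, {"delta_rot": [0, 0, 0], "linear": [0.04, -0.006, 0], "grip": 0}, {"delta_rot": [0, 0, 0], "linear": [0.04, -0.006, 0], "grip": 0}, {"delta_rot": [0, 0, 0], "linear": [0.04, -0.006, 0], "grip": 0}, {"delta_rot": [0, 0, 0], "linear": [0.04, -0.006, 0], "grip": 0}, {"delta_rot": [0, 0, 0], "linear": [0.02, -0.004, 0], "grip": 0}, {"delta_rot": [0, 0, 0], "linear": [0.01, -0.002, 0], "grip": 0}, {"delta_rot": [0, 0, 0], "linear": [0, 0, 0], "grip": 0}, {"delta_rot": [0, 0, 0], "linear": [0, 0, 0], "grip": 0}])

```text
t: 11.5
tool_pos: [0.5174, 0.2002, 0.1823]
tool_rot: [-2.428, -1.993, 0.001]
contact_force: [-0.1, 0.4, 0.9]
opening: -0.0003
grip_force: 0.0
```

```bash
python3 - <<'E'
from h import *
rel(np.array([.516,.204,.077]),target(78.8,0))
E
```

```text
pos [0.5174 0.2002 0.1823] q [ 0.24 -0.08  1.83 -0.    1.4   0.43] t 11.5 F [-0.1  0.4  0.9]
rot deg (tool) [-0.05  0.03 -0.04]
lin in cur axes [ 0.0035 -0.002   0.1053] in target axes [ 0.0034 -0.0021  0.1053]
```

jog_arm(steps=[{"delta_rot": [0, 0, 0], "linear": [0.0035, -0.002, 0.03], "grip": 0}, {"delta_rot": [0, 0, 0], "linear": [0, 0, 0.03], "grip": 0}, {"delta_rot": [0, 0, 0], "linear": [0, 0, 0.025], "grip": 0}, {"delta_rot": [0, 0, 0], "linear": [0, 0, 0.015], "grip": 0}, {"delta_rot": [0, 0, 0], "linear": [0, 0, 0.004], "grip": 0}, {"delta_rot": [0, 0, 0], "linear": [0, 0, 0.002], "grip": 0}, {"delta_rot": [0, 0, 0], "linear": [0, 0, 0.002], "grip": 0}, {"delta_rot": [0, 0, 0], "linear": [0, 0, 0.002], "grip": 0}, {"delta_rot": [0, 0, 0], "linear": [0, 0, 0.001], "grip": 0}, {"delta_rot": [0, 0, 0], "linear": [0, 0, 0], "grip": 0}])

```text
t: 12.5
tool_pos: [0.5174, 0.2051, 0.0731]
tool_rot: [2.426, 1.993, 0.004]
contact_force: [0.0, -2.7, 2.8]
opening: 0.0
grip_force: 1.8
```

jog_arm(steps=[{"delta_rot": [0, 0, 0], "linear": [0, 0, 0.001], "grip": 0}, {"delta_rot": [0, 0, 0], "linear": [0, 0, 0], "grip": 0}])

```text
t: 12.7
tool_pos: [0.5174, 0.2052, 0.0717]
tool_rot: [2.426, 1.993, 0.004]
contact_force: [1.9, -2.0, 4.5]
opening: 0.0001
grip_force: 2.2
```

jog_arm(steps=[{"delta_rot": [0, 0, 0], "linear": [0, 0, 0.001], "grip": 0}, {"delta_rot": [0, 0, 0], "linear": [0, 0, 0.001], "grip": 0}, {"delta_rot": [0, 0, 0], "linear": [0, 0, 0.001], "grip": 0}, {"delta_rot": [0, 0, 0], "linear": [0, 0, 0], "grip": 0}])

```text
t: 13.1
tool_pos: [0.5175, 0.2052, 0.0708]
tool_rot: [2.426, 1.994, 0.002]
contact_force: [-3.5, -5.3, 16.5]
opening: 0.0001
grip_force: 8.3
```

Force jumped to 16.5 N with the tip at 70.8 mm: the button is bottomed. Retract.

jog_arm(steps=[{"delta_rot": [0, 0, 0], "linear": [0, 0, -0.005], "grip": 0}, {"delta_rot": [0, 0, 0], "linear": [0, 0, -0.01], "grip": 0}, {"delta_rot": [0, 0, 0], "linear": [0, 0, -0.03], "grip": 0}, {"delta_rot": [0, 0, 0], "linear": [0, 0, -0.04], "grip": 0}, {"delta_rot": [0, 0, 0], "linear": [0, 0, -0.04], "grip": 0}, {"delta_rot": [0, 0, 0], "linear": [-0.03, 0.03, 0], "grip": 0}, {"delta_rot": [0, 0, 0], "linear": [-0.03, 0.03, 0], "grip": 0}, {"delta_rot": [0, 0, 0], "linear": [-0.03, 0.03, 0], "grip": 0}, {"delta_rot": [0, 0, 0], "linear": [-0.03, 0.03, 0], "grip": 0}, {"delta_rot": [0, 0, 0], "linear": [-0.03, 0.03, 0], "grip": 0}])

```text
t: 14.1
tool_pos: [0.6339, 0.0282, 0.1916]
tool_rot: [-2.425, -1.993, 0.002]
contact_force: [0.2, 0.1, -0.1]
opening: 0.0004
grip_force: 0.0
```

jog_arm(steps=[{"delta_rot": [0, 0, 0], "linear": [-0.04, 0, 0], "grip": 0}, {"delta_rot": [0, 0, 0], "linear": [-0.04, 0, 0], "grip": 0}, {"delta_rot": [0, 0, 0], "linear": [-0.04, 0, 0], "grip": 0}, {"delta_rot": [0, 0, 0], "linear": [-0.03, 0, 0], "grip": 0}, {"delta_rot": [0, 0, 0], "linear": [0, 0, 0], "grip": 0}, {"delta_rot": [0, 0, 0], "linear": [0, 0, 0], "grip": 0}])

```text
t: 14.7
tool_pos: [0.6044, -0.1179, 0.1918]
tool_rot: [-2.426, -1.991, 0.0]
contact_force: [-0.1, 0.6, -0.6]
opening: 0.0001
grip_force: 0.0
```

```bash
python3 - <<'E'
from h import *
o=ctrl.get_obs();print(o["t"],np.round(o["tool_pos"],3),np.round(o["contact_force"],1))
im,d=ctrl.get_image("top");X=cloud("top",d);cv2.imwrite("pics/end.png",im[90:350,200:560,::-1])
q=X[(X[...,2]>.098)&(X[...,2]<.111)&(X[...,0]>.46)&(X[...,0]<.63)&(X[...,1]>.06)&(X[...,1]<.19)]
print(rect(q)); b=X[(X[...,2]>.066)&(X[...,2]<.085)&(X[...,0]>.49)&(X[...,0]<.54)&(X[...,1]>.18)&(X[...,1]<.23)];print(rect(b),np.median(b[:,2]))
for n,bb,z in [("cup",(300,250,335,285),(.008,.05)),("block",(350,175,380,206),(.025,.06)),("roller",(325,170,352,192),(.012,.04)),("tape",(270,145,315,182),(.012,.04))]:print(n,rect(part(X,bb,z)))
E
```

```text
14.7 [ 0.604 -0.118  0.192] [-0.1  0.6 -0.6]
(array([548.8, 132.5]), array([ 64.4, 120. ]), 78.73)
(array([514.8, 203.9]), array([40.8, 40.5]), 12.7) 0.07018458409084154
cup (array([413.2,  63.1]), array([41.9, 42.4]), 0.98)
block (array([605.3, -53.8]), array([24.9, 50.4]), 77.67)
roller (array([636.6,  13. ]), array([18.2, 17.9]), 1.81)
tape (array([674.9, 127.1]), array([76.5, 77. ]), 2.24)
```

View pics/end.png

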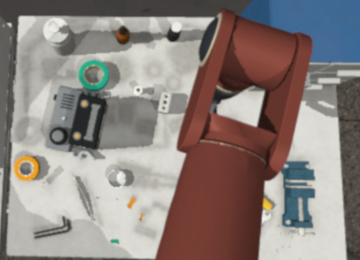

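```bash
python3 - <<'E'
from h import *
im,d=ctrl.get_image("top");X=cloud("top",d)
k=np.hypot(X[...,0]-.516,X[...,1]-.204)<.008;z=np.median(X[k][:,2]);print("button z",z)
if z>.0755: print(ctrl.finish_job())
E
```

```text
button z 0.0768100713701155
the job is handed in; nothing more can be done
None
```

The battery box sits home and square in the dock, within about 1 mm of home and 0.1° of the dock's heading. The charger button was pressed to its stop (6 mm) and is back up. The cup, block, roller and tape nearby measured unmoved, and the job is handed in.

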